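# Shim the rocking laboratory balance

## Robot

A 6-joint arm with a two-finger parallel gripper is mounted at the origin on the work surface. World frame = base frame: x ahead of the robot, y to its left, z up, the work surface at z = 0. Lengths are in m, angles in rad, forces in N, time in s.
With the tool pointing down it reaches from about 0.3 to 0.875 m from the base axis. Payload 6.4 kg.
Tool frame: the origin (TCP) lies at the centre of the arm's flange, where the gripper is bolted on; the fingertips stand 173 mm ahead of it and the grasp point (between the pads) lies 155 mm ahead of it (ctrl.pinch_z is the distance from the TCP to the grasp point, in m); z points along the fingers, y is the direction in which the jaws open and shut (so a half turn about z gives the same grasp; the last joint's range is limited). The gripper opens to 85 mm and grips with 20 to 120 N. Pads are 22 mm wide; open, the fingers measure 114 mm over their backs; the gripper's body (76 mm by 85 mm) begins 54 mm behind the grasp point. The pads swing forward as they close: fully open they stand 13 mm farther back than shut.
Start: joints at [-1.543, 0.181, 1.607, -0, 1.354, -0.206], TCP at [0.133, -0.559, 0.405] pointing down, gripper open.
Joint ranges: [-2.99, 2.99], [-0.89, 2.07], [0.3, 2.58], [-1.14, 4.28], [0, 2.63], [-3.12, 3.12]. Speed limits (rad/s): [2.57, 2.57, 3.01, 3.14, 3.14, 3.14].

## Interface

Orientations are given as a unit quaternion [w, x, y, z].
In Python, from bench import ctrl gives the robot as it stands.
- The arm moves only by the tool drive_tool, never from a script. Its argument "commands" is a list that holds one entry, the list of rows, each a list of 7 numbers: the shift along the tool's x, y, z in units of 50 mm (1.0 is 50 mm), then the turn, a rotation vector about the tool's x, y, z in units of 8 degrees (1.0 is 8 degrees), then the closure in counts, from 0 (fully open) to 255 (shut). A call has 1 to 10 rows; each row shifts and turns the commanded pose from where the row before left it, along the tool's axes as they then stand; what a row does not reach is not made up. A row lasts 1/10 s, in which the tool goes at most 50 mm and 8.59 degrees, less where a joint would pass 70% of its speed; a pose out of reach is approached as far as the arm can. A call is refused whole if a number of a shift passes 1 or a number of a turn 1, either way. A call with a gripper value outside its range is refused whole. The fingers move at their own pace and stop on an object; the grip force is fixed at half the most. Time passes only in rows, so rows that do not move let the fingers close. It gives the time, the measured TCP pose, the force and the opening at its end, in the units of the state.
- ctrl.get_obs(): the state, without advancing time (a new reading comes with each control period).
- ctrl.camera(name): name is "scene" or "top" or "wrist"; returns a dict with "pixels" (384x512x3 uint8, red, green, blue), "depth" (384x512 float32, m along the optical axis (not along the pixel's ray), 0 where there is no reading), "intrinsics" (3x3 intrinsics, pixels), "R" (3x3) and "t" (3): a world point X has camera coordinates R X + t; the wrist camera has in their place "tool_from_camera" (4x4, takes a point from camera to tool coordinates, whose origin is the TCP and whose axes are the flange's). Camera axes: x right, y down, z forward; pixel columns grow to the right and rows downward; lengths in m; the calibration is good to about 2 mm. A picture is of the moment at which its call begins: read the wrist's pose just before it.
- ctrl.hand_in(): hands the job in, once; it reports no verdict.
The state is a dict: "time_s": time; "q": joint angles; "dq": joint speeds; "joint_efforts": joint torques, N m; "eef_pos": TCP position; "eef_rot": TCP orientation; "wrist_force": force on the tool from outside, world axes, zero at the start; "torque": the same for the moment, N m; "opening": opening from 0.0 (shut) to 1.0 (fully open).
Only numpy, scipy, OpenCV 4.12 (cv2) and the standard library are available. Lean on these libraries where they do the work, as an engineer would, in place of code of your own. Each camera call takes 0.05 s, during which the arm holds its last target. There are 200 camera calls.

## Task

The balance rocks because one of its four feet hangs short of the table. With the fingertips, push the wooden wedge, thin end first, under that short foot until it is snug and the rocking stops, without jacking the balance out of level; then press firmly down on the black knob above that foot to check that it stands firm, and let go. Only push and press: the wedge and the balance are never lifted, the balance stays where it stands, and everything else is left alone.

Things in the scene. Friction and masses are not known exactly. Their poses are not given: they have to be found in the camera images.
- balance: grey square laboratory balance, 130 x 130 mm, top 70 mm above the table, round pan on top (84 mm), about 2 kg, loose. Four feet at its corners, 113 mm from the centre on its own -x, +y, -y and +x axes: rubber pads 24 mm wide on stems, under arms 40 mm above the table, each with a black knob on top. Only the -x foot is short. Origin: its centre at table height; z up
- short_foot (a point): centre of the short foot's flat round underside (24 mm wide), which hangs 10 mm above the table; the other three feet stand on the table. Pressing down over it with more than 3 to 4 N tips the balance, until it is shimmed. Axes as the balance
- short_knob (a point): centre of the top face of the black knob (28 mm wide, rigid) above the short foot, 86 mm above the table and higher than the rest of the balance: press down here, 6 to 15 N is a firm press. Axes as the balance
- shim: dark brown wooden wedge lying flat, loose, about 60 g: 90 mm long (its x axis), 50 mm wide; 19 mm thick at its upright end face on -x, falling evenly to 3 mm at the thin end on +x. The thin end points roughly at the short foot, 15 to 55 mm short of the foot's middle. Slides with under 1.5 N. Origin: centre of its underside; z up
- shim_push (a point): middle of the wedge's thick end face, 45 mm behind the wedge's origin and 9.5 mm up: push here, along the wedge's +x. The slope meets the foot's rim when this point is about 63 mm from the foot's centre; then the push rises within a few mm, and from some 9 to 17 N on the balance is jacked out of level, 1 mm per 5.6 mm. Friction holds the wedge where it is left
- volume: bystander: closed grey bound volume lying flat, 235 x 170 x 48 mm; origin at the centre of its underside
- dustbrush: bystander: brush lying on the volume, 160 mm long
- sponge: bystander: white eraser sponge 65 x 42 x 22 mm, near the wedge; origin under its centre
- samplejar: bystander: small amber jar, 38 mm in diameter, 42 mm high, near the wedge; origin under its centre
- cup: bystander: white cup, 72 mm wide, 85 mm high
- washbottle: bystander: white bottle, 68 mm wide, 130 mm high
- spatula: bystander: spatula lying at the left side, 190 mm long

How it is judged:
By the outcome, as a careful person would: the job done as asked, in the order asked, and still so for the second after the job is handed in, with the robot touching nothing.
It also fails if it takes over 48 s, if anything falls off the work surface, if the arm or the gripper's body presses on something with over 40 N, if the wrist force passes 120 N, or if a joint passes its speed limit or range.

## Working session

There is one attempt and no reset: what is moved stays moved. The work goes in short steps, Python scripts to look and compute and a tool call to move; the robot and the scene stay as the last step left them, time stands still between calls to the robot, and variables do not carry over. Pictures are saved under pics/ and viewed, about 8 in all and at most 12, crops included, and the job is handed in when it is done.

Besides the shell and the picture viewer there is one more tool, called after "Call:" by a JSON object that holds its "op" and its "data", one argument or row to a line. drive_tool: Moves the arm, as the interface text tells. Its arguments: {"type":"object","properties":{"commands":{"type":"array","items":{"type":"array","items":{"type":"array","items":{"type":"number"}}}}},"required":["commands"]}

```bash
mkdir -p pics; cat > h.py <<'E'
from bench import ctrl
import numpy as np, cv2
from scipy.spatial.transform import Rotation as Ro
def cloud(name):
    o=ctrl.get_obs(); c=ctrl.camera(name); d=c["depth"]; K=np.array(c["intrinsics"])
    v,u=np.mgrid[:384,:512]
    P=np.stack([(u-K[0,2])/K[0,0]*d,(v-K[1,2])/K[1,1]*d,d],-1)
    if name=="wrist":
        T=np.array(c["tool_from_camera"]); P=P@T[:3,:3].T+T[:3,3]
        w,x,y,z=o["eef_rot"]; P=P@Ro.from_quat([x,y,z,w]).as_matrix().T+np.array(o["eef_pos"])
    else: P=(P-np.array(c["t"]))@np.array(c["R"])
    P[d==0]=np.nan
    return c["pixels"],P
def save(name,im): cv2.imwrite("pics/"+name+".png",cv2.cvtColor(im,cv2.COLOR_RGB2BGR))
E
python3 - <<'E'
from h import *
o=ctrl.get_obs(); print(o)
for n in("top","scene"):
    im,P=cloud(n); save(n,im); np.savez("pics/"+n,im=im,P=P)
a=cv2.imread("pics/top.png");b=cv2.imread("pics/scene.png")
cv2.imwrite("pics/both.png",cv2.resize(np.vstack([a,b]),(None or 512,768))[:,:] if 0 else a)
E
```

```text
{'time_s': 0.0, 'q': array([-1.54329694e+00,  1.81517621e-01,  1.60800302e+00, -7.67533684e-06,
        1.35381662e+00, -2.06293683e-01]), 'dq': array([-0.00084814, -0.0012078 ,  0.0003902 , -0.00054607,  0.00037111,
       -0.00133562]), 'joint_efforts': array([-1.57142698e-03, -4.44880164e+01, -3.51343989e+01, -4.01206371e-04,
        8.92863987e-03, -1.01819694e-05]), 'eef_pos': array([ 0.13322196, -0.55908931,  0.40379948]), 'eef_rot': array([-8.69152942e-04,  9.93174902e-01,  1.16631271e-01,  7.41454608e-05]), 'wrist_force': array([ 0.45867361, -0.09531034, -0.35940855]), 'torque': array([ 0.02503377, -0.03960119, -0.03894303]), 'opening': 1.001912832467703}
```

View pics/top.png

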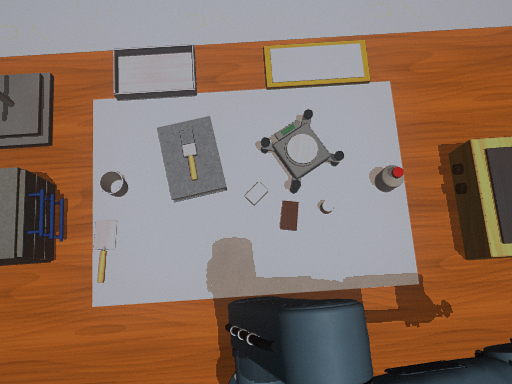

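View pics/scene.png

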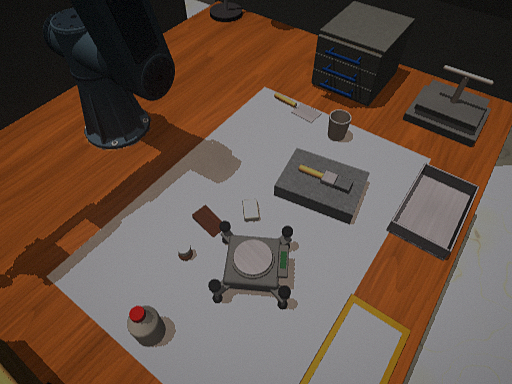

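The top view shows the balance at (302,150), with knobs at (308,114), (338,156), (295,184) and (266,143). The wedge is at (290,215), below the knob at (295,184). The sponge is at (256,193) and the jar at (326,206). Next I'll measure them.

```bash
python3 - <<'E'
from h import *
for n in("top","scene"):
    z=np.load(f"pics/{n}.npz"); im,P=z["im"].astype(int),z["P"]
    H=P[...,2]
    t=np.nanmedian(H[250:280,120:180]) if n=="top" else 0
    r,g,b=im[...,0],im[...,1],im[...,2]
    print(n,"tableZ",t)
    box=np.zeros(H.shape,bool)
    if n=="top": box[195:235,275:305]=1
    else: box[200:240,188:224]=1
    m=box&(r>1.35*b)&(r>g*1.3)&(r<150)
    Q=P[m]; Q=Q[~np.isnan(Q).any(1)]
    print("shim px",m.sum(),"mean",Q.mean(0)); R=cv2.minAreaRect((Q[:,:2]*1000).astype(np.float32)); print(R, cv2.boxPoints(R).round(0).tolist())
    A=np.c_[Q[:,:2],np.ones(len(Q))]; print("slope",np.linalg.lstsq(A,Q[:,2],rcond=None)[0], "z",np.percentile(Q[:,2],[2,98]))
    if n=="top": kn=[(308,114),(338,156),(295,184),(266,143)]
    else: kn=[(225,227),(288,231),(285,292),(214,286)]
    for u,v in kn:
        W=P[v-8:v+9,u-8:u+9].reshape(-1,3); c=im[v-8:v+9,u-8:u+9].reshape(-1,3)
        k=(c.max(1)<70)&(W[:,2]>.076)&(W[:,2]<.1); print("knob",(u,v),k.sum(),np.median(W[k],0).round(4), ((W[k].min(0)+W[k].max(0))/2).round(4) if k.sum() else 0)
E
```

```text
top tableZ 5.7400279460761904e-05
shim px 449 mean [ 0.52003591 -0.11647261  0.01042941]
((521.0098876953125, -116.2532958984375), (49.69207763671875, 91.10613250732422), 80.43951416015625) [[472.0, -133.0], [562.0, -148.0], [570.0, -99.0], [480.0, -84.0]]
slope [-0.17800754  0.03655095  0.1072569 ] z [-0.0004029  0.0201822]
knob (308, 114) 60 [ 0.816  -0.1934  0.085 ] [ 0.8166 -0.1937  0.0849]
knob (338, 156) 68 [ 0.6795 -0.2732  0.085 ] [ 0.6802 -0.2735  0.0835]
knob (295, 184) 67 [ 0.5998 -0.136   0.0846] [ 0.5997 -0.1357  0.084 ]
knob (266, 143) 62 [ 0.7358 -0.0557  0.0843] [ 0.7367 -0.0558  0.0849]
scene tableZ 0
shim px 501 mean [ 0.52103961 -0.12017153  0.01160417]
((523.5278930664062, -118.50717163085938), (48.916690826416016, 91.03668212890625), 79.83820343017578) [[474.0, -135.0], [564.0, -151.0], [573.0, -102.0], [483.0, -86.0]]
slope [-0.15676091  0.06065254  0.10057152] z [0.00257018 0.01961208]
knob (225, 227) 87 [ 0.6049 -0.1403  0.086 ] [ 0.603  -0.1387  0.083 ]
knob (288, 231) 92 [ 0.7414 -0.0597  0.0859] [ 0.7408 -0.0583  0.0833]
knob (285, 292) 124 [ 0.8217 -0.1972  0.0857] [ 0.8211 -0.1956  0.0827]
knob (214, 286) 119 [ 0.6848 -0.2772  0.0854] [ 0.6835 -0.2759  0.0834]
```

Call:
{"op": "drive_tool", "data": {
  "commands": [
    [[0.67,-0.62,0,0,0,0,225],[0.67,-0.62,0,0,0,0,225],[0.67,-0.62,0,0,0,0,225],[0.67,-0.62,0,0,0,0,225],[0.67,-0.62,0,0,0,0,225],[0.67,-0.62,0,0,0,0,225],[0.67,-0.62,0,0,0,0,225],[0.67,-0.62,0,0,0,0,225],[0.67,-0.62,0,0,0,0,225],[0.67,-0.62,0,0,0,0,225]]
  ]
}}

```text
time_s: 1.1
eef_pos: [0.3878, -0.1784, 0.4046]
eef_rot: [0.0, 0.993, 0.116, 0.0]
wrist_force: [0.8, -0.5, -0.5]
opening: 0.121
```

Call:
{"op": "drive_tool", "data": {
  "commands": [
    [[0.6,-0.6,0,0,0,0,225],[0.6,-0.6,0,0,0,0,225],[0,0,0.6,0,0,0.95,225],[0,0,0.6,0,0,0.95,225],[0,0,0.6,0,0,1,225],[0,0,0,0,0,0,225],[0,0,0,0,0,0,225]]
  ]
}}

```text
time_s: 1.8
eef_pos: [0.4317, -0.1079, 0.3148]
eef_rot: [-0.0, 0.996, -0.084, -0.001]
wrist_force: [0.6, -0.1, 0.3]
opening: 0.114
```

```bash
python3 - <<'E'
from h import *
o=ctrl.get_obs(); print(o["time_s"],o["eef_pos"],o["eef_rot"],o["wrist_force"],o["opening"])
im,P=cloud("wrist"); save("w1",im); np.savez("pics/w1",im=im,P=P)
E
```

```text
1.8 [ 0.4317096  -0.10793055  0.31479545] [-2.90856466e-04  9.96496671e-01 -8.36294704e-02 -6.42095015e-04] [ 0.61154525 -0.1469177   0.29519918] 0.11424939100109972
```

View pics/w1.png

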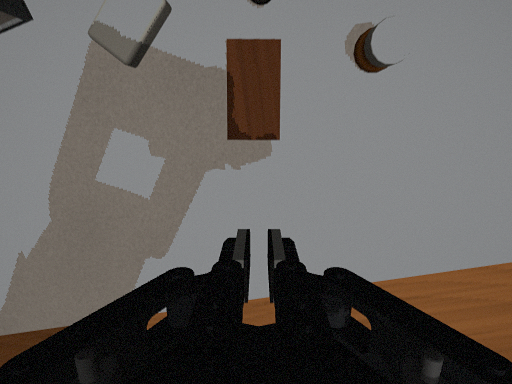

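The wrist view shows the wedge at (227–280, 40–138), in line with the tool. The knob is just visible at (260,0), the sponge at (130,30) and the jar at (375,50).

```bash
cat >> h.py <<'E'
def shim(im,P,thr=150):
    im=im.astype(int); r,g,b=im[...,0],im[...,1],im[...,2]
    m=((r>1.35*b)&(r>g*1.3)&(r<thr)&(P[...,2]<.025)&(P[...,2]>.0)&(abs(P[...,0]-.53)<.11)&(abs(P[...,1]+.12)<.05)).astype(np.uint8)
    n,l,s,_=cv2.connectedComponentsWithStats(m); k=1+np.argmax(s[1:,4]); Q=P[l==k]
    (c,(w,h),a)=cv2.minAreaRect((Q[:,:2]*1000).astype(np.float32))
    a=a if w>h else a-90
    print("shim c",np.round(c,1),"size",round(w,1),round(h,1),"yaw",round((a+90)%180-90,1),"z",np.percentile(Q[:,2],[2,98]).round(4))
    ya=np.radians((a+90)%180-90); L=max(w,h)/2; e=np.array([np.cos(ya),np.sin(ya)])
    print("  push pt",(np.array(c)-L*e).round(1),"thin",(np.array(c)+L*e).round(1))
E
python3 - <<'E'
from h import *
z=np.load("pics/w1.npz"); im,P=z["im"],z["P"]
shim(im,P)
for n in("top","scene"):
  z=np.load(f"pics/{n}.npz"); shim(z["im"],z["P"])
W=P[20:80,340:430].reshape(-1,3); W=W[W[:,2]>.03]; print("jar",W.min(0),W.max(0))
W=P[0:70,80:180].reshape(-1,3); W=W[(W[:,2]>.015)]; print("sponge",W.min(0),W.max(0))
W=P[0:6,240:280].reshape(-1,3); W=W[(W[:,2]>.07)]; print("knob",W.min(0),W.max(0),len(W))
W=P[240:248,240:250].reshape(-1,3);print("finger",np.nanmedian(W,0))
E
```

```text
shim c [ 526.2 -118.2] size 49.9 89.9 yaw -9.8 z [0.0026 0.0183]
  push pt [ 481.9 -110.5] thin [ 570.4 -125.8]
shim c [ 520.2 -116.2] size 49.7 89.5 yaw -9.6 z [0.001 0.02 ]
  push pt [ 476.1 -108.7] thin [ 564.4 -123.6]
shim c [ 523.5 -118.5] size 48.9 91.0 yaw -10.2 z [0.0026 0.0196]
  push pt [ 478.7 -110.5] thin [ 568.3 -126.5]
jar [ 0.52340824 -0.25041968  0.03000706] [ 0.55710569 -0.21517891  0.04399789]
sponge [ 0.56374889 -0.05789529  0.01507437] [0.61459601 0.01413014 0.02401594]Traceback (most recent call last):
  File "<stdin>", line 8, in <module>
    return umr_minimum(a, axis, None, out, keepdims, initial, where)
ValueError: zero-size array to reduction operation minimum which has no identity
```

Call:
{"op": "drive_tool", "data": {
  "commands": [
    [[0,-0.1,0.7,0,0,0,225],[0,0,0.7,0,0,0,225],[0,0,0.6,0,0,0,225],[0,0,0.4,0,0,0,225],[0,0,0.3,0,0,0,225],[0.2,0,0,0,0,0,225],[0.2,0,0,0,0,0,225],[0,0,0,0,0,0,225]]
  ]
}}

```text
time_s: 2.65
eef_pos: [0.4552, -0.1076, 0.182]
eef_rot: [0.001, 0.996, -0.085, 0.003]
wrist_force: [0.4, 0.8, 0.2]
opening: 0.119
```

Call:
{"op": "drive_tool", "data": {
  "commands": [
    [[0.1,0,0,0,0,0,225],[0.1,0,0,0,0,0,225],[0.1,0,0,0,0,0,225],[0.1,0,0,0,0,0,225],[0.1,0,0,0,0,0,225],[0.1,0,0,0,0,0,225],[0,0,0,0,0,0,225]]
  ]
}}

```text
time_s: 3.35
eef_pos: [0.4826, -0.1117, 0.1798]
eef_rot: [0.0, 0.996, -0.085, 0.0]
wrist_force: [0.5, -0.4, -0.0]
opening: 0.117
```

```bash
python3 - <<'E'
from h import *
o=ctrl.get_obs(); print(o["time_s"],o["eef_pos"],o["wrist_force"])
im,P=cloud("wrist"); save("w2",im); shim(im,P)
im2,P2=cloud("scene"); shim(im2,P2); save("s2",im2)
W=P[0:200].reshape(-1,3); W=W[(W[:,2]>.08)&(W[:,2]<.09)&(abs(W[:,0]-.6)<.03)&(abs(W[:,1]+.137)<.03)]; print("knob",len(W),(W.min(0)+W.max(0))/2 if len(W) else 0)
save("c2",np.vstack([im[:,:512],cv2.resize(im2[180:300,140:310],(512,361))])[:,:].copy()[0:745:1]); 
cv2.imwrite("pics/c2.png",cv2.resize(cv2.imread("pics/c2.png"),(412,598)))
E
```

```text
3.35 [ 0.48257034 -0.11172533  0.17976897] [ 0.53735256 -0.37663089 -0.028367  ]
shim c [ 539.5 -120.3] size 50.1 91.3 yaw -9.7 z [0.0026 0.0182]
  push pt [ 494.5 -112.7] thin [ 584.5 -128. ]
shim c [ 537.  -120.5] size 49.0 90.2 yaw -9.7 z [0.0033 0.0199]
  push pt [ 492.5 -113. ] thin [ 581.4 -128.1]
knob 0 0
```

View pics/c2.png

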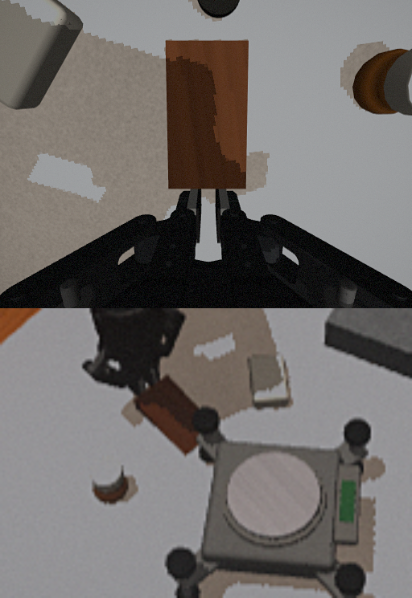

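The fingers are behind the wedge, squarely on its end face at about (207,188). The short-foot knob is slightly to the right, at (218,5). I'll push on with a small turn towards the foot.

Call:
{"op": "drive_tool", "data": {
  "commands": [
    [[0.1,0,0,0,0,0.1,225],[0.1,0,0,0,0,0.1,225],[0.1,0,0,0,0,0.1,225],[0.1,0,0,0,0,0.1,225],[0.1,0,0,0,0,0,225],[0.1,0,0,0,0,0,225],[0,0,0,0,0,0,225]]
  ]
}}

```text
time_s: 4.15
eef_pos: [0.512, -0.1179, 0.1799]
eef_rot: [0.0, 0.994, -0.113, 0.0]
wrist_force: [0.3, 0.3, -0.1]
opening: 0.118
```

```bash
python3 - <<'E'
from h import *
o=ctrl.get_obs(); print(o["time_s"],o["eef_pos"],o["wrist_force"])
im,P=cloud("wrist"); save("w3",im); shim(im,P)
W=P[0:200].reshape(-1,3); W=W[(W[:,2]>.078)&(W[:,2]<.092)&(abs(W[:,0]-.6)<.04)&(abs(W[:,1]+.137)<.04)]; print("knob",len(W),W.min(0),W.max(0))
E
```

```text
4.15 [ 0.51200697 -0.11786223  0.17985959] [ 0.26075093  0.31898237 -0.12972683]
shim c [ 568.  -129.6] size 50.2 91.0 yaw -12.8 z [0.0039 0.0184]
  push pt [ 523.6 -119.6] thin [ 612.4 -139.7]
knob 8162 [ 0.59073738 -0.15129467  0.07800331] [ 0.60795492 -0.12422834  0.08829271]
```

View pics/w3.png

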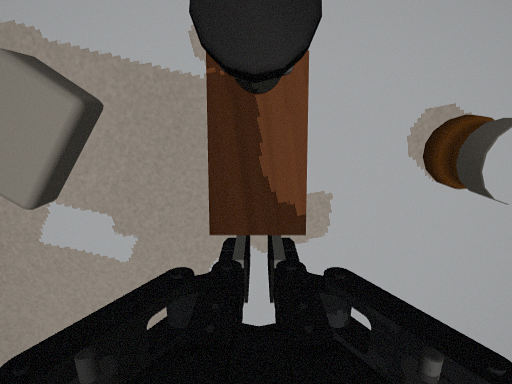

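The wedge axis now runs through the foot centre: the knob is centred at column 256 and the wedge spans columns 208–308. About 19 mm is left before contact, so I'll push 13 mm and then creep.

Call:
{"op": "drive_tool", "data": {
  "commands": [
    [[0.08,0,0,0,0,0,225],[0.08,0,0,0,0,0,225],[0.06,0,0,0,0,0,225],[0.04,0,0,0,0,0,225],[0,0,0,0,0,0,225],[0,0,0,0,0,0,225]]
  ]
}}

```text
time_s: 4.8
eef_pos: [0.5239, -0.1205, 0.1797]
eef_rot: [0.0, 0.994, -0.113, 0.0]
wrist_force: [0.2, 0.0, 0.2]
opening: 0.115
```

Call:
{"op": "drive_tool", "data": {
  "commands": [
    [[0.02,0,0,0,0,0,225],[0.02,0,0,0,0,0,225],[0,0,0,0,0,0,225]]
  ]
}}

```text
time_s: 5.1
eef_pos: [0.526, -0.121, 0.1797]
eef_rot: [0.0, 0.994, -0.113, 0.0]
wrist_force: [-0.2, 0.1, 0.0]
opening: 0.119
```

Call:
{"op": "drive_tool", "data": {
  "commands": [
    [[0.02,0,0,0,0,0,225],[0.01,0,0,0,0,0,225],[0,0,0,0,0,0,225]]
  ]
}}

```text
time_s: 5.4
eef_pos: [0.5274, -0.1213, 0.1797]
eef_rot: [0.0, 0.994, -0.113, 0.0]
wrist_force: [0.3, 0.0, 0.7]
opening: 0.118
```

Call:
{"op": "drive_tool", "data": {
  "commands": [
    [[0.02,0,0,0,0,0,225],[0.02,0,0,0,0,0,225]]
  ]
}}

```text
time_s: 5.6
eef_pos: [0.5293, -0.1217, 0.1797]
eef_rot: [-0.0, 0.994, -0.113, 0.0]
wrist_force: [-0.1, 0.9, -0.3]
opening: 0.116
```

Call:
{"op": "drive_tool", "data": {
  "commands": [
    [[0.02,0,0,0,0,0,225]]
  ]
}}

```text
time_s: 5.7
eef_pos: [0.5303, -0.122, 0.1797]
eef_rot: [0.0, 0.994, -0.113, -0.0]
wrist_force: [-0.6, 0.3, -1.1]
opening: 0.118
```

Call:
{"op": "drive_tool", "data": {
  "commands": [
    [[0.02,0,0,0,0,0,225]]
  ]
}}

```text
time_s: 5.8
eef_pos: [0.5313, -0.1222, 0.1797]
eef_rot: [-0.0, 0.994, -0.113, 0.0]
wrist_force: [-0.1, 0.1, -0.4]
opening: 0.117
```

Call:
{"op": "drive_tool", "data": {
  "commands": [
    [[0.02,0,0,0,0,0,225]]
  ]
}}

```text
time_s: 5.9
eef_pos: [0.5322, -0.1224, 0.1797]
eef_rot: [-0.0, 0.994, -0.113, -0.0]
wrist_force: [-1.7, 0.3, 0.8]
opening: 0.118
```

Call:
{"op": "drive_tool", "data": {
  "commands": [
    [[0.02,0,0,0,0,0,225]]
  ]
}}

```text
time_s: 6.0
eef_pos: [0.5329, -0.1225, 0.1796]
eef_rot: [-0.0, 0.994, -0.113, -0.001]
wrist_force: [-3.2, 0.9, 2.5]
opening: 0.118
```

Call:
{"op": "drive_tool", "data": {
  "commands": [
    [[0.01,0,0,0,0,0,225]]
  ]
}}

```text
time_s: 6.1
eef_pos: [0.5332, -0.1226, 0.1795]
eef_rot: [-0.0, 0.994, -0.113, -0.001]
wrist_force: [-5.2, 0.3, 4.1]
opening: 0.114
```

Call:
{"op": "drive_tool", "data": {
  "commands": [
    [[0.01,0,0,0,0,0,225]]
  ]
}}

```text
time_s: 6.2
eef_pos: [0.5335, -0.1226, 0.1794]
eef_rot: [-0.0, 0.994, -0.113, -0.001]
wrist_force: [-6.1, 1.1, 4.9]
opening: 0.121
```

Call:
{"op": "drive_tool", "data": {
  "commands": [
    [[0.005,0,0,0,0,0,225],[0,0,0,0,0,0,225]]
  ]
}}

```text
time_s: 6.4
eef_pos: [0.5336, -0.1227, 0.1794]
eef_rot: [-0.0, 0.994, -0.113, -0.001]
wrist_force: [-6.1, 1.3, 3.7]
opening: 0.12
```

Call:
{"op": "drive_tool", "data": {
  "commands": [
    [[-0.1,0,0,0,0,0,225],[-0.4,0,0,0,0,0,225],[-0.3,0,0,0,0,0,225],[0,0,-0.8,0,0,0,225],[0,0,-0.9,0,0,0,225],[0,0,-0.9,0,0,0,225],[0,0,0,0,0,0,255],[0,0,0,0,0,0,255],[0,0,0,0,0,0,255]]
  ]
}}

```text
time_s: 7.3
eef_pos: [0.4949, -0.1137, 0.3086]
eef_rot: [-0.0, 0.994, -0.113, -0.001]
wrist_force: [0.1, 0.3, -0.2]
opening: 0.004
```

```bash
python3 - <<'E'
from h import *
o=ctrl.get_obs(); p=o["eef_pos"]; print(o["time_s"],p,o["wrist_force"],o["opening"])
w,x,y,z=o["eef_rot"]; R=Ro.from_quat([x,y,z,w]).as_matrix()
im,P=cloud("wrist"); save("w4",im); shim(im,P)
m=(P[...,2]>.082)&(P[...,2]<.09)&(abs(P[...,0]-.6)<.04)&(abs(P[...,1]+.137)<.04)&(im.max(2)<90); W=P[m]
print("knob wrist",len(W),W.min(0),W.max(0),cv2.minEnclosingCircle((W[:,:2]*1000).astype(np.float32)))
im,P=cloud("top"); 
z0=np.load("pics/top.npz")["P"]
for u,v in [(308,114),(338,156),(295,184),(266,143),(302,150)]:
    W=P[v-8:v+9,u-8:u+9].reshape(-1,3); V=z0[v-8:v+9,u-8:u+9].reshape(-1,3); f=lambda A:np.median(A[(A[:,2]>.066)&(A[:,2]<.1)],0).round(4)
    print(f(V),f(W))
print("to knob in tool units",R.T@(np.array([.6035,-.138,.259])-p)/.05)
E
```

```text
7.3 [ 0.49492918 -0.11368317  0.30857327] [ 0.11645157  0.30640249 -0.22390905] 0.003516771360686859
shim c [ 589.5 -134. ] size 51.0 88.8 yaw -13.1 z [0.0031 0.0185]
  push pt [ 546.2 -124. ] thin [ 632.7 -144.1]
knob wrist 1619 [ 0.59080654 -0.15174276  0.08204465] [ 0.61800959 -0.12441276  0.08800519] ((604.45166015625, -137.98886108398438), 13.88245677947998)
[ 0.8158 -0.1932  0.0849] [ 0.817  -0.1929  0.0837]
[ 0.6795 -0.2728  0.0845] [ 0.6795 -0.2736  0.0847]
[ 0.5998 -0.137   0.0835] [nan nan nan]
[ 0.7353 -0.0564  0.0842] [ 0.7349 -0.0568  0.0831]
[ 0.7035 -0.1649  0.0827] [ 0.7036 -0.1651  0.0827]
to knob in tool units [ 2.22646456 -0.01444203  0.98854582]
  return _methods._mean(a, axis=axis, dtype=dtype,
  ret = um.true_divide(
```

View pics/w4.png

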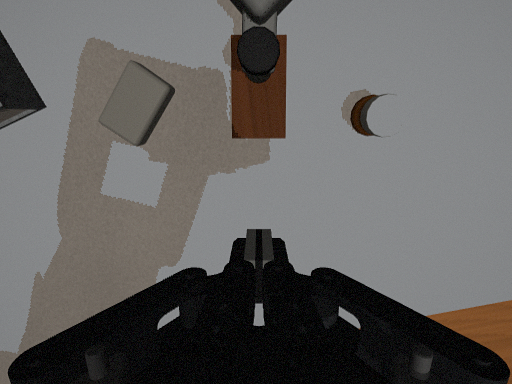

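The wedge is seated centrally under the foot: the knob is at (258,50) and the wedge spans columns 232–286. The balance has not moved, so next is the press.

Call:
{"op": "drive_tool", "data": {
  "commands": [
    [[0.6,0,0,0,0,0,255],[0.7,0,0,0,0,0,255],[0.6,0,0,0,0,0,255],[0.35,0,0,0,0,0,255],[0,0,0.4,0,0,0,255],[0,0,0.3,0,0,0,255],[0,0,0.14,0,0,0,255],[0,0,0,0,0,0,255]]
  ]
}}

```text
time_s: 8.2
eef_pos: [0.6039, -0.1388, 0.2652]
eef_rot: [-0.001, 0.994, -0.113, -0.002]
wrist_force: [0.3, 0.2, 0.0]
opening: -0.003
```

Call:
{"op": "drive_tool", "data": {
  "commands": [
    [[0,0,0.03,0,0,0,255],[0,0,0.03,0,0,0,255]]
  ]
}}

```text
time_s: 8.4
eef_pos: [0.6053, -0.1394, 0.2656]
eef_rot: [0.0, 0.994, -0.113, 0.001]
wrist_force: [0.2, 0.2, -0.0]
opening: 0.002
```

Call:
{"op": "drive_tool", "data": {
  "commands": [
    [[0,0,0.03,0,0,0,255]]
  ]
}}

```text
time_s: 8.5
eef_pos: [0.6052, -0.1394, 0.264]
eef_rot: [0.0, 0.994, -0.113, 0.001]
wrist_force: [0.3, 0.4, 0.3]
opening: 0.003
```

Call:
{"op": "drive_tool", "data": {
  "commands": [
    [[0,0,0.03,0,0,0,255],[0,0,0.03,0,0,0,255]]
  ]
}}

```text
time_s: 8.7
eef_pos: [0.6051, -0.1392, 0.2605]
eef_rot: [0.0, 0.994, -0.113, 0.0]
wrist_force: [-0.1, -0.5, -0.5]
opening: -0.0
```

Call:
{"op": "drive_tool", "data": {
  "commands": [
    [[0,0,0.015,0,0,0,255]]
  ]
}}

```text
time_s: 8.8
eef_pos: [0.605, -0.1392, 0.2594]
eef_rot: [0.0, 0.994, -0.113, 0.0]
wrist_force: [-2.6, 1.2, 7.8]
opening: 0.002
```

Call:
{"op": "drive_tool", "data": {
  "commands": [
    [[0,0,0.015,0,0,0,255]]
  ]
}}

```text
time_s: 8.9
eef_pos: [0.6051, -0.1392, 0.2594]
eef_rot: [0.0, 0.994, -0.113, -0.0]
wrist_force: [-3.9, 1.6, 10.6]
opening: 0.001
```

Force is rising against a rigid stop, now at 10.6 N. I'll hold it briefly.

Call:
{"op": "drive_tool", "data": {
  "commands": [
    [[0,0,0,0,0,0,255],[0,0,0,0,0,0,255],[0,0,0,0,0,0,255],[0,0,0,0,0,0,255],[0,0,0,0,0,0,255]]
  ]
}}

```text
time_s: 9.4
eef_pos: [0.605, -0.1392, 0.2595]
eef_rot: [0.0, 0.994, -0.113, -0.0]
wrist_force: [-3.5, 0.8, 5.4]
opening: 0.002
```

Call:
{"op": "drive_tool", "data": {
  "commands": [
    [[0,0,-0.03,0,0,0,255],[0,0,-0.1,0,0,0,255],[0,0,-0.4,0,0,0,255],[0,0,-0.8,0,0,0,255],[-0.7,0,0,0,0,0,255],[-0.8,0,0,0,0,0,255],[-0.8,0,0,0,0,0,255],[0,0,0,0,0,0,255]]
  ]
}}

```text
time_s: 10.2
eef_pos: [0.4888, -0.1115, 0.3237]
eef_rot: [-0.001, 0.994, -0.113, -0.003]
wrist_force: [0.2, -0.7, -0.5]
opening: 0.002
```

```bash
python3 - <<'E'
from h import *
o=ctrl.get_obs(); print(o["time_s"],o["eef_pos"],o["wrist_force"])
im,P=cloud("wrist"); shim(im,P)
m=(P[...,2]>.082)&(P[...,2]<.09)&(abs(P[...,0]-.6)<.04)&(abs(P[...,1]+.137)<.04)&(im.max(2)<90); W=P[m]
print("knob",np.median(W[:,2]),cv2.minEnclosingCircle((W[:,:2]*1000).astype(np.float32)))
im,P=cloud("scene"); z0=np.load("pics/scene.npz")["P"]; save("s5",cv2.resize(im[150:340,120:390],(800,563)))
def plane(P):
    Q=P.reshape(-1,3); Q=Q[(np.hypot(Q[:,0]-.708,Q[:,1]+.165)<.038)&(Q[:,2]>.06)&(Q[:,2]<.09)]
    return np.linalg.lstsq(np.c_[Q[:,:2]-[.708,-.165],np.ones(len(Q))],Q[:,2],rcond=None)[0]
print("pan before",plane(z0),"after",plane(P))
E
```

```text
10.2 [ 0.48877359 -0.11146509  0.32369395] [ 0.24936716 -0.69799373 -0.49235141]
shim c [ 590.4 -135.1] size 49.7 88.1 yaw -13.1 z [0.0031 0.0183]
  push pt [ 547.5 -125.1] thin [ 633.3 -145.1]
knob 0.08548282475879423 ((604.4453125, -138.22784423828125), 14.052507400512695)
pan before [-0.0016716  -0.00236814  0.08434414] after [ 0.00253325 -0.00188671  0.08419122]
```

View pics/s5.png

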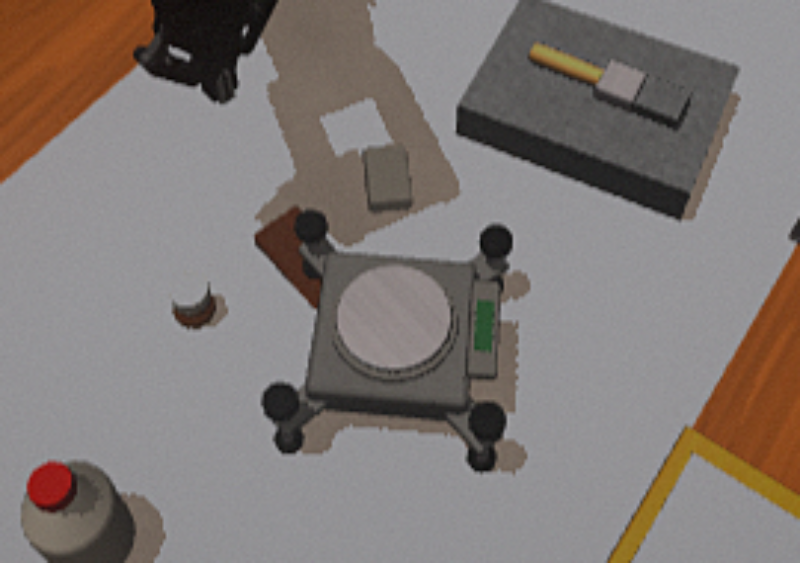

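The picture shows the wedge under the foot at (300,260), the balance in place and the bystanders untouched. The pressing force relaxed to 5.4 N while I held it, so I'll repeat the press with a steadier hold to be sure.

Call:
{"op": "drive_tool", "data": {
  "commands": [
    [[0.8,0,0,0,0,0,255],[0.8,0,0,0,0,0,255],[0.75,0.02,0,0,0,0,255],[0,0,0.6,0,0,0,255],[0,0,0.4,0,0,0,255],[0,0,0.15,0,0,0,255],[0,0,0,0,0,0,255],[0,0,0,0,0,0,255]]
  ]
}}

```text
time_s: 11.1
eef_pos: [0.6081, -0.1411, 0.2687]
eef_rot: [0.0, 0.994, -0.113, 0.001]
wrist_force: [-0.9, 0.1, 0.3]
opening: 0.004
```

Call:
{"op": "drive_tool", "data": {
  "commands": [
    [[0,0,0.02,0,0,0,255],[0,0,0.02,0,0,0,255]]
  ]
}}

```text
time_s: 11.3
eef_pos: [0.6077, -0.141, 0.2671]
eef_rot: [0.0, 0.994, -0.113, 0.001]
wrist_force: [-0.1, 0.2, -0.2]
opening: 0.002
```

Shift back 3 mm to the knob centre, go down 6 mm, then creep.

Call:
{"op": "drive_tool", "data": {
  "commands": [
    [[-0.07,-0.04,0.03,0,0,0,255],[0,0,0.04,0,0,0,255],[0,0,0.04,0,0,0,255],[0,0,0,0,0,0,255]]
  ]
}}

```text
time_s: 11.7
eef_pos: [0.6041, -0.1379, 0.2598]
eef_rot: [-0.0, 0.994, -0.113, -0.0]
wrist_force: [-0.5, 0.4, 0.1]
opening: -0.001
```

Call:
{"op": "drive_tool", "data": {
  "commands": [
    [[0,0,0.02,0,0,0,255]]
  ]
}}

```text
time_s: 11.8
eef_pos: [0.6043, -0.1381, 0.2594]
eef_rot: [0.0, 0.994, -0.113, -0.0]
wrist_force: [-4.4, 1.9, 9.4]
opening: -0.005
```

Call:
{"op": "drive_tool", "data": {
  "commands": [
    [[0,0,0.015,0,0,0,255]]
  ]
}}

```text
time_s: 11.9
eef_pos: [0.6044, -0.1381, 0.2594]
eef_rot: [0.0, 0.994, -0.113, -0.0]
wrist_force: [-5.3, 1.6, 12.0]
opening: -0.003
```

Call:
{"op": "drive_tool", "data": {
  "commands": [
    [[0,0,0,0,0,0,255],[0,0,0,0,0,0,255]]
  ]
}}

```text
time_s: 12.1
eef_pos: [0.6044, -0.1381, 0.2595]
eef_rot: [0.0, 0.994, -0.113, -0.0]
wrist_force: [-3.4, 1.4, 7.4]
opening: -0.001
```

Call:
{"op": "drive_tool", "data": {
  "commands": [
    [[0,0,0.005,0,0,0,255],[0,0,0,0,0,0,255]]
  ]
}}

```text
time_s: 12.3
eef_pos: [0.6044, -0.138, 0.2594]
eef_rot: [0.0, 0.994, -0.113, -0.0]
wrist_force: [-4.7, 1.6, 8.7]
opening: 0.002
```

Call:
{"op": "drive_tool", "data": {
  "commands": [
    [[0,0,0.005,0,0,0,255],[0,0,0,0,0,0,255]]
  ]
}}

```text
time_s: 12.5
eef_pos: [0.6044, -0.1381, 0.2594]
eef_rot: [0.0, 0.994, -0.113, -0.0]
wrist_force: [-5.7, 1.0, 10.6]
opening: -0.001
```

The foot holds firm at 7–12 N for 0.7 s without sinking. I'll release straight up and retreat.

Call:
{"op": "drive_tool", "data": {
  "commands": [
    [[0,0,-0.05,0,0,0,255],[0,0,-0.2,0,0,0,255],[0,0,-0.6,0,0,0,255],[0,0,-0.8,0,0,0,255],[-0.7,0,0,0,0,0,255],[-0.8,0,0,0,0,0,255],[-0.8,0,0,0,0,0,255],[0,0,0,0,0,0,255]]
  ]
}}

```text
time_s: 13.3
eef_pos: [0.4881, -0.1103, 0.3393]
eef_rot: [-0.001, 0.994, -0.113, -0.003]
wrist_force: [-0.4, 0.1, 0.3]
opening: 0.0
```

```bash
python3 - <<'E'
from h import *
o=ctrl.get_obs(); print(o["time_s"],o["eef_pos"],o["wrist_force"])
im,P=cloud("wrist"); shim(im,P)
m=(P[...,2]>.082)&(P[...,2]<.09)&(abs(P[...,0]-.6)<.04)&(abs(P[...,1]+.137)<.04)&(im.max(2)<90); W=P[m]
print("knob",np.median(W[:,2]),cv2.minEnclosingCircle((W[:,:2]*1000).astype(np.float32)))
im,P=cloud("scene"); z0=np.load("pics/scene.npz")["P"]
for u,v in [(225,227),(288,231),(285,292),(214,286),(253,258)]:
    f=lambda A:np.median([q for q in A[v-7:v+8,u-7:u+8].reshape(-1,3) if .078<q[2]<.1],0).round(4)
    print(f(z0),f(P))
print(ctrl.hand_in())
E
```

```text
13.3 [ 0.48810481 -0.11033676  0.3392844 ] [-0.43361686  0.06420946  0.29893764]
shim c [ 590.1 -135.5] size 50.6 88.5 yaw -13.3 z [0.003  0.0182]
  push pt [ 547.  -125.3] thin [ 633.1 -145.7]
knob 0.08538352354588757 ((604.4457397460938, -137.90211486816406), 13.953849792480469)
[ 0.6037 -0.1392  0.086 ] [ 0.6035 -0.1395  0.086 ]
[ 0.7413 -0.059   0.086 ] [ 0.7405 -0.0588  0.0862]
[ 0.8211 -0.1959  0.0858] [ 0.8212 -0.1958  0.0857]
[ 0.6841 -0.2761  0.0858] [ 0.6842 -0.2763  0.0859]
[ 0.7164 -0.1702  0.0843] [ 0.716  -0.1703  0.0843]
the job is handed in; nothing more can be done
None
```

The wedge is snug under the short foot, the balance stood firm when pressed, and I handed the job in at about 13 s of the 48 s allowed.

- **Wedge:** I pushed it thin end first, turning it about 3° on the way so that it ran centrally under the foot. I stopped when the push rose to a steady 6 N or so, below the 9–17 N where jacking starts.
- **Press:** I pressed the knob twice. The first press peaked at 10.6 N but relaxed to 5.4 N during the 0.5 s hold. I repeated it at 7–12 N for about 0.7 s. The fingertips met the knob at the same height both times, so the foot did not sink.
- **Last checks:**
  - All four knobs are where they started, within 1 mm sideways and 0.2 mm in height.
  - The wedge stayed put.
  - The robot was clear, with no force on it.
  - In the last picture viewed, before the second press, the bystanders looked untouched.
- **One disagreement:** after the first press, a fit to the pan's depth readings suggested a tilt of about 4 mrad. I put this down to noise, because the knob heights showed no tilt.

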